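# Wedge a split pump casing apart evenly

## Task

The rear half of a split pump casing is clamped in the vice and its front half sits pressed on tight. Take the steel wedge from the tool rack and push it down into the left and right notches of the seam by turns, a bit at a time so that the front half never sits askew by more than about 10 degrees, until the seam stands open at least 12 mm at both notches. Open it with the wedge only, keeping the gripper off the casing and the vice, then hang the wedge back upright in the rack where it was.

Things in the scene. Friction and masses are not known exactly. Their poses are not given: they have to be found in the camera images.
- housing: Grey-painted rear half of a pump casing, fixed in a blue vice. Origin: on the bench under the seam's middle; x: square to the seam, to the front half (away from the robot); y: along it, left; z up. Seam: upright plane x=0. Each half: 42 mm in x, 90 in y, 40 to 120 mm above the bench. A port (36 x 28, top 144 mm up) covers the seam's middle; vice jaws end 95 mm up. The gap stays as pushed, about 5 N.
- notch_left (a point): Point on the bare-metal FRONT half's seam face at the bottom of the left notch, 102 mm up, y=+30 mm; at the start in the seam plane. Its x in the housing frame is the opening there. Notch: V groove open from above, 20 mm wide at its top (120 mm up), narrowing over 18 mm to the shut seam, from 17 to 45 mm off the middle (y). Its x axis is square to the front half's seam face.
- notch_right (a point): The same at the right notch, y=-30 mm. Wedging one notch open swings the front half about the seam point 38 mm from the middle on the other side (the other notch opens an eighth as much). 12 mm at one notch alone is 10 degrees askew: go by turns, e.g. 7 mm, the other to 15, the first to 15.
- wedge_grip (a point): Centre of the wedge's square steel handle, 24 x 24 x 50 mm tall; z up, x to the bevel. 25 mm below it: collar 50 (x) x 26 x 6 mm; then the blade, 70 long, 20 wide (y), tip 101 mm below this point. Flat upright back at x=-12 mm; bevel from x=-9 at the tip to +12 at the collar (0.3 mm thicker per mm up). Hangs back to the robot, as needed at the seam: back to the rear half. About 0.3 kg.
- rack: Dark steel rack, fixed, origin on the bench under its middle, 100 (x) x 240 (y) mm, three places at y=-70, 0, 70 mm in any order. The tools hang by their collars on two rails along y, tops 85 mm up, 38 mm apart inside, 66 outside. Neighbours of the wedge: a round punch with a mushroom head and a scraper with a flat wooden grip, as tall.
Things that resemble listed ones, but are neither listed nor needed, are in the scene too. What is shaped like the part that bears wedge_grip but orange or turquoise is not meant.

How it is judged:
By the outcome, as a careful person would: the job done as asked, in the order asked, and still so for the second after the job is handed in, with the robot touching nothing.
It also fails if it takes over 64 s, if anything falls off the work surface, if the arm or the gripper's body presses on something with over 40 N, if the wrist force passes 120 N, or if a joint passes its speed limit or range.

## Robot

A 7-joint arm with a two-finger parallel gripper is mounted at the origin on the work surface. World frame = base frame: x ahead of the robot, y to its left, z up, the work surface at z = 0. Lengths are in mm, angles in rad, forces in N, time in s.
With the tool pointing down it reaches from about 425 to 925 mm from the base axis. Payload 6.8 kg.
Tool frame: the origin (TCP) lies at the very end of the fingers, on their centre line; the grasp point (between the pads) lies 19 mm behind it; z points along the fingers, y is the line along which they close (so a half turn about z gives the same grasp; the last joint's range is limited). The gripper opens to 88 mm and grips with 3 to 60 N. Pads are 20 mm wide; open, the fingers measure 115 mm over their backs; the gripper's body (75 mm by 178 mm) begins 61 mm behind the grasp point.
Start: joints at [-1.413, 0.477, 0.022, 1.555, -0.011, 1.109, -0.083], TCP at [177.305, 651.314, 222.664] pointing down, gripper open.
Joint ranges: [-2.96, 2.96], [-0.34, 2.1], [-1.41, 1.46], [0.24, 2.44], [-1.37, 4.51], [0.17, 1.92], [-2.96, 2.96]. Speed limits (rad/s): [2.39, 2.39, 3.14, 3.14, 3.14, 3.14, 3.14].

## Interface

Orientations are given as [roll, pitch, yaw] about the fixed x, y, z axes, in that order (R = Rz(yaw) Ry(pitch) Rx(roll)).
In Python, from cell import bot gives the robot as it stands.
- The arm moves only by the tool play_rows, never from a script. Its argument "series" is a list of rows, each an object of numbers: "claw": the closure, from -1 (fully open) to 1 (shut); "tx", "ty", "tz": the shift along the world's x, y, z in cm; "spin": the turn about the world's z in degrees. In form: [{"claw": .., "tx": .., "ty": .., "tz": .., "spin": ..}, ...]. A call has 1 to 20 rows; each row is the pose to reach, as a shift and turn from the pose commanded when the call began; what a row does not reach only later rows make up. A row lasts 1/12 s, in which the tool goes at most 41.7 mm and 7.16 degrees, less where a joint would pass 70% of its speed; a pose out of reach is approached as far as the arm can. A call with a gripper value outside its range is refused whole. The fingers move at their own pace and stop on an object; "grip_force" is the grip in N (left out, the last holds). Time passes only in rows, so rows that repeat a pose let the fingers close. It gives the time, the measured TCP pose, the force, the opening and the grip force at its end, in the units of the state.
- bot.observe(): the state, without advancing time (a new reading comes with each control period).
- bot.camera(name): name is "scene" or "side" or "wrist"; returns a dict with "image" (400x640x3 uint8, red, green, blue), "fovy" (degrees; the focal length in pixels is half the picture's height over the tangent of half this angle, whatever the lens; pixels are square), "cx", "cy" (the principal point, pixels), "k1" (the pictures are not rectified: a ray, as slopes to the right and down, at radius r is drawn at 1 + k1 r^2 times it, then the intrinsics apply), "R" (3x3) and "t" (3): a world point X has camera coordinates R X + t. Camera axes: x right, y down, z forward; pixel columns grow to the right and rows downward; lengths in mm; the calibration is good to about 2 mm. A picture is of the moment at which its call begins. There is no depth.
- bot.finish_job(): hands the job in; it is judged then, once.
The state is a dict: "time_s": time; "joint_pos": joint angles; "dq": joint speeds; "joint_torque": joint torques, N m; "position": TCP position; "ee_rot": TCP orientation; "ft_force": force on the tool from outside, world axes, zero at the start; "moment": the same for the moment, N m; "width": finger opening in mm; "grip_force": force on a finger pad.
Only numpy, scipy, OpenCV 4.12 (cv2) and the standard library are available. Lean on these libraries where they do the work, as an engineer would, in place of code of your own. Each camera call takes 0.05 s, during which the arm holds its last target. There are 200 camera calls.

## Working session

There is one attempt and no reset: what is moved stays moved. The work goes in short steps, Python scripts to look and compute and a tool call to move; the robot and the scene stay as the last step left them, time stands still between calls to the robot, and variables do not carry over. Pictures are saved under pics/ and viewed, at most 10 in all, crops included, and the job is handed in when it is done.

Besides the shell and the picture viewer there is one more tool, called after ">>>" by a JSON object that holds its "fn" and its "kwargs". play_rows: Moves the arm, as the interface text tells. Its arguments: {"type":"object","properties":{"series":{"type":"array","items":{"type":"object","properties":{"claw":{"type":"number"},"tx":{"type":"number"},"ty":{"type":"number"},"tz":{"type":"number"},"spin":{"type":"number"}}}},"grip_force":{"type":"number"}},"required":["series"]}

```bash
mkdir -p pics
cat > h.py <<'E'
import numpy as np,cv2,pickle
from cell import bot
def snap(n,tag):
    c=bot.camera(n); pickle.dump(c,open(f'pics/{tag}.pkl','wb')); cv2.imwrite(f'pics/{tag}.png',np.ascontiguousarray(c['image'][:,:,::-1])); return c
def load(tag): return pickle.load(open(f'pics/{tag}.pkl','rb'))
def K(c):
    f=200/np.tan(np.radians(c['fovy'])/2); return np.array([[f,0,c['cx']],[0,f,c['cy']],[0,0,1.]]),np.array([c['k1'],0,0,0,0.])
def proj(c,P):
    k,d=K(c); return cv2.projectPoints(np.array(P,float).reshape(-1,3),cv2.Rodrigues(np.array(c['R'],float))[0],np.array(c['t'],float),k,d)[0].reshape(-1,2)
def ray(c,uv):
    k,d=K(c); p=cv2.undistortPoints(np.array(uv,float).reshape(-1,1,2),k,d).reshape(-1,2)
    R=np.array(c['R']); D=np.c_[p,np.ones(len(p))]@R; return -R.T@np.array(c['t']),D
def atz(c,uv,z):
    o,D=ray(c,uv); return o+D*((np.array(z)-o[2])/D[:,2])[:,None]
E
python3 - <<'E'
from h import *
a=snap('scene','s0');b=snap('side','d0');w=snap('wrist','w0')
for c in(a,b,w): print(c['fovy'],c['k1'],-np.array(c['R']).T@np.array(c['t']))
s=bot.observe();print(s)
E
```

```text
45.34918859648295 -0.1472688839502573 [1104.74237363  110.24215334  711.32572426]
57.834544081608776 -0.025498837650826337 [423.40306723 658.14650404 472.37093596]
69.08499324964453 0.01801613729123607 [108.13071662 670.52704811 383.27536783]
{'time_s': 0.15, 'joint_pos': array([-1.41308803,  0.47761724,  0.02238919,  1.5561517 , -0.01148423,
        1.10929934, -0.08309538]), 'dq': array([-8.30431563e-05, -1.42910204e-03,  6.13913580e-04, -3.26788681e-03,
        3.27087422e-03, -1.04702035e-03,  9.70897378e-06]), 'joint_torque': array([ 1.98164780e-03, -5.83291233e+01,  1.53618291e+00, -2.72875732e+01,
       -5.42965753e-02,  1.44623069e-02,  8.01205647e-05]), 'position': array([177.23547585, 650.8687154 , 221.93187199]), 'ee_rot': array([-3.14025166e+00,  1.26687961e-04,  2.87577685e+00]), 'ft_force': array([-0.25947138,  0.07523624,  0.23111091]), 'moment': array([ 0.02087533, -0.03509079,  0.06298104]), 'grip_force': 0.0, 'width': 87.67363331922874}
```

View pics/s0.png

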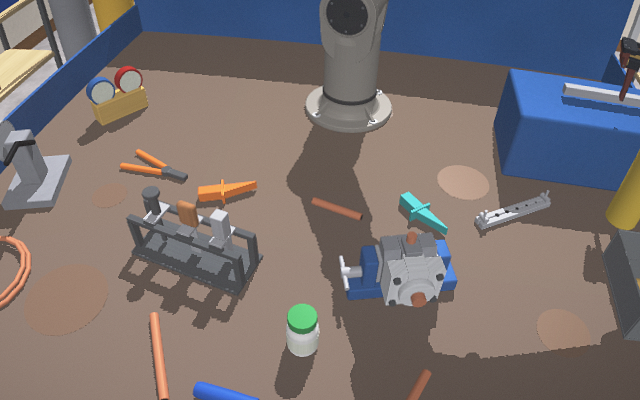

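View pics/d0.png

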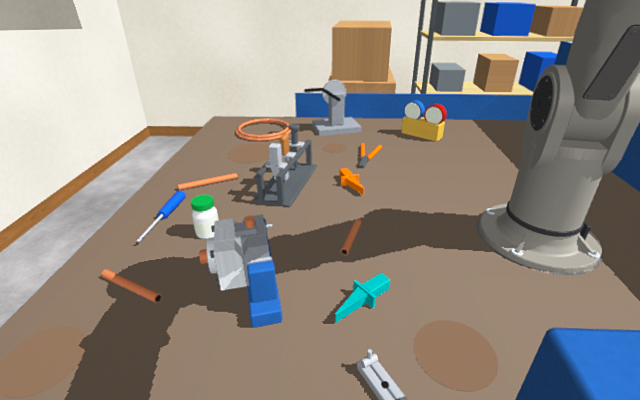

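Scene: the rack holds a dark punch (151,200), a wooden scraper (187,213) and a light steel block (220,228), which is the wedge candidate. Lookalikes are the orange wedge (227,190) and the turquoise wedge (423,212), both on the bench. The casing is at (412,265). I'll check these in close crops.

Run:
```python
import cv2,numpy as np
s=cv2.imread('pics/s0.png');d=cv2.imread('pics/d0.png')
def cr(i,x,y,w,h,W,H): return cv2.resize(i[y:y+h,x:x+w],(W,H),interpolation=cv2.INTER_CUBIC)
cv2.imwrite('pics/c1.png',np.vstack([np.hstack([cr(s,120,175,150,120,400,320),cr(s,340,225,125,100,400,320)]),np.hstack([cr(d,245,115,100,70+0,400,280),cr(d,190,190,100,70,400,280)])]))
```

```text
(no output)
```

View pics/c1.png

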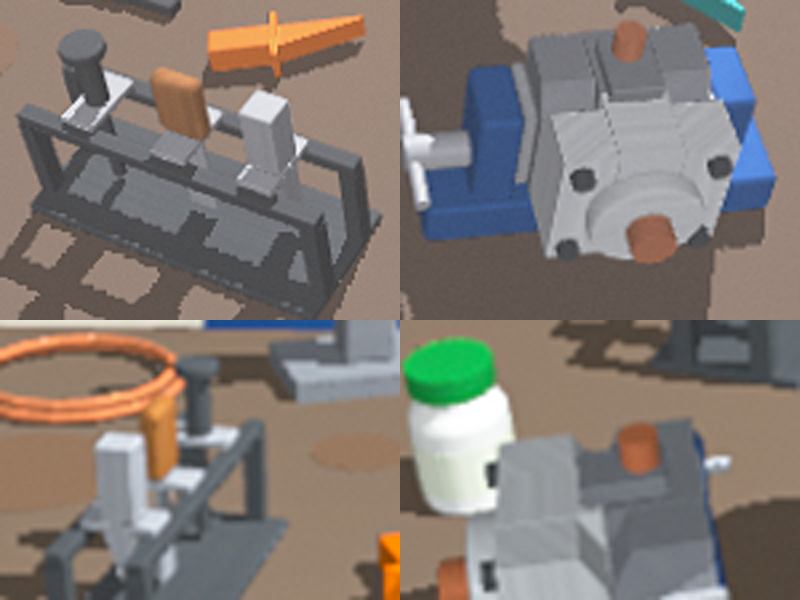

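Confirmed: the wedge is the light steel block at the +y rack place, scene (220,228). Next I need finer crops for clicking.

Run:
```python
import cv2,numpy as np
s=cv2.imread('pics/s0.png');d=cv2.imread('pics/d0.png')
def cr(i,x,y,w,h,k): return cv2.resize(i[y:y+h,x:x+w],(w*k,h*k),interpolation=cv2.INTER_CUBIC)
# scene rack 125..265 x190..295 ; 
cv2.imwrite('pics/c2.png',np.vstack([np.hstack([cr(s,195,190,66,50,6),cr(s,380,230,66,50,6)]),np.hstack([cr(d,255,135,66,50,6),cr(d,205,205,66,50,6)])]))
```

```text
(no output)
```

View pics/c2.png

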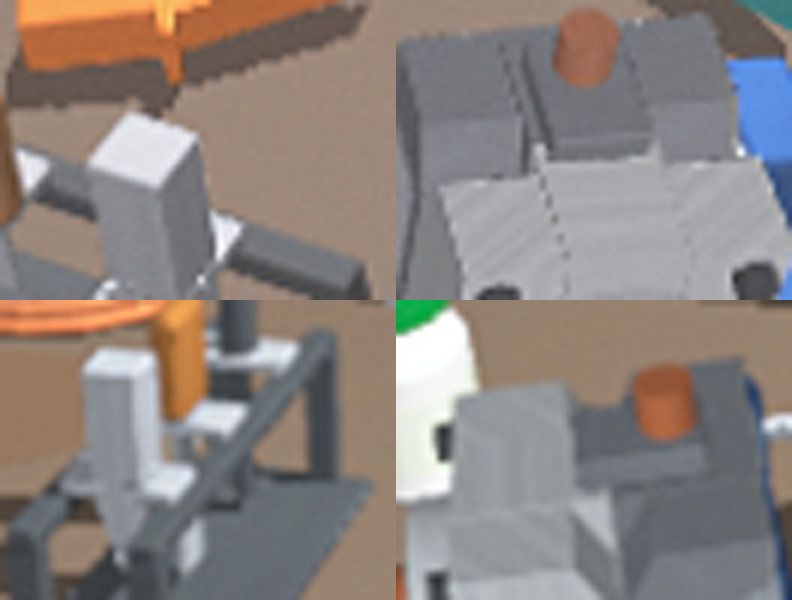

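```bash
cat > fit.py <<'E'
from h import *
from scipy.optimize import least_squares
def fit(obs,x0,z0=0):
    def pts(p,P):
        c,s=np.cos(p[2]),np.sin(p[2]);P=np.array(P,float);return np.c_[p[0]+c*P[:,0]-s*P[:,1],p[1]+s*P[:,0]+c*P[:,1],P[:,2]]
    def r(p): return np.concatenate([(proj(c,pts(p,P))-U).ravel() for c,P,U in obs])
    o=least_squares(r,x0,loss='soft_l1'); return o.x,r(o.x).reshape(-1,2).round(1)
E
python3 - <<'E'
from fit import *
a=load('s0');b=load('d0')
g=lambda s:s
A=[(a,[(-10,-45,120),(-10,45,120),(-42,-45,120),(-42,45,120),(10,-45,120),(10,45,120)],[(383.7,249.7),(436.2,247.2),(381,237),(432,232.5),(387.3,260.8),(440.3,255.8)])]
B=[(b,[(10,45,120),(42,45,120),(42,-45,120),(10,-45,120)],[(234.5,240.3),(214.5,240),(214.8,221.3),(232.3,219.2)])]
print(atz(a,[(410,255)],120))
for o in (A,B,A+B): x,r=fit(o,[600,0,0.]);print(x.round(3),r.tolist())
W=[(a,[(-12,-12,141),(-12,12,141),(12,12,141),(12,-12,141)],[(217.5,208.7),(228,212),(221.3,221.3),(210,217)])]
x,r=fit(W,[600,-300,0.]);print(x.round(3),r.tolist())
W2=W+[(b,[(12,12,141),(-12,12,141),(12,-12,141),(-12,-12,141)],[(269,146.8),(278.7,147.5),(271.5,143.5),(280.7,143.3)])]
x,r=fit(W2,[600,-300,0.]);print(x.round(3),r.tolist())
R=[(a,[(33,-120,85),(33,120,85),(50,-120,0),(50,120,0),(-50,120,0)],[(126.7,216.2),(241.9,258.2),(132.4,252.6),(239.2,292),(262.5,254.9)])]
xr,r=fit(R,[600,-300,0.]);print(xr.round(3),r.tolist())
d=x[:2]-xr[:2];c,s=np.cos(xr[2]),np.sin(xr[2]);print('wedge in rack',c*d[0]+s*d[1],-s*d[0]+c*d[1])
E
```

```text
[[593.35476416 176.56142843 120.        ]]
[589.641 180.223  -5.993] [[0.3, 1.3], [1.1, -0.5], [-0.9, -0.7], [0.0, -0.1], [-0.8, -0.2], [0.4, 0.3]]
[595.135 161.062  81.994] [[0.4, 0.6], [-0.2, 4.1], [-0.5, -7.5], [0.2, -7.9]]
[589.536 180.121 -18.551] [[0.2, 1.4], [0.9, -0.7], [-1.2, -0.6], [-0.3, -0.3], [-0.8, -0.1], [0.3, 0.1], [0.3, 8.3], [-1.0, 11.8], [-0.4, -1.6], [0.8, -2.0]]
[ 586.114 -143.578   24.895] [[-0.4, -0.8], [1.1, 0.2], [0.2, 0.3], [-0.7, 0.1]]
[ 5.85920e+02 -1.43273e+02 -1.87000e-01] [[-0.7, -0.7], [1.2, -0.2], [0.9, 0.1], [-0.4, 0.4], [-0.7, -0.8], [-0.9, -0.6], [0.4, -1.2], [0.5, -0.2]]
[ 5.67065e+02 -2.13501e+02 -2.06000e-01] [[-0.2, 0.2], [-2.6, -1.1], [0.0, -0.1], [0.3, 2.0], [2.1, -0.4]]
wedge in rack 4.068693791437447 72.60186265078399
```

>>> {"fn": "play_rows", "kwargs": {"series": [{"claw":-1,"tx":40,"ty":-47,"tz":6,"spin":0},{"claw":-1,"tx":40,"ty":-47,"tz":6,"spin":0},{"claw":-1,"tx":40,"ty":-47,"tz":6,"spin":0},{"claw":-1,"tx":40,"ty":-47,"tz":6,"spin":0},{"claw":-1,"tx":40,"ty":-47,"tz":6,"spin":0},{"claw":-1,"tx":40,"ty":-47,"tz":6,"spin":0},{"claw":-1,"tx":40,"ty":-47,"tz":6,"spin":0},{"claw":-1,"tx":40,"ty":-47,"tz":6,"spin":0},{"claw":-1,"tx":40,"ty":-47,"tz":6,"spin":0},{"claw":-1,"tx":40,"ty":-47,"tz":6,"spin":0},{"claw":-1,"tx":40,"ty":-47,"tz":6,"spin":0},{"claw":-1,"tx":40,"ty":-47,"tz":6,"spin":0},{"claw":-1,"tx":40,"ty":-47,"tz":6,"spin":0},{"claw":-1,"tx":40,"ty":-47,"tz":6,"spin":0},{"claw":-1,"tx":40,"ty":-47,"tz":6,"spin":0},{"claw":-1,"tx":40,"ty":-47,"tz":6,"spin":0},{"claw":-1,"tx":40,"ty":-47,"tz":6,"spin":0},{"claw":-1,"tx":40,"ty":-47,"tz":6,"spin":0}]}}

```text
time_s: 1.65
position: [576.7, 182.0, 282.2]
ee_rot: [3.142, -0.001, 2.876]
ft_force: [0.1, -0.0, 0.1]
width: 88.0
grip_force: 0.0
```

Run:
```python
from h import *
w=snap('wrist','w1')
print(-np.array(w['R']).T@np.array(w['t']),np.array(w['R']).round(2).tolist())
print(proj(w,[[590,180,120],[590,180,144]]))
```

```text
[507.76620083 201.4065047  443.74517684] [[0.26, 0.96, 0.0], [0.93, -0.25, 0.26], [0.25, -0.07, -0.96]]
[[322.33348308 199.91783331]
 [322.39773846 205.59998187]]
```

>>> {"fn": "play_rows", "kwargs": {"series": [{"claw":-0.3,"tx":1,"ty":-32.5,"tz":0,"spin":4},{"claw":-0.3,"tx":1,"ty":-32.5,"tz":0,"spin":4},{"claw":-0.3,"tx":1,"ty":-32.5,"tz":0,"spin":4},{"claw":-0.3,"tx":1,"ty":-32.5,"tz":0,"spin":4},{"claw":-0.3,"tx":1,"ty":-32.5,"tz":0,"spin":4},{"claw":-0.3,"tx":1,"ty":-32.5,"tz":0,"spin":4},{"claw":-0.3,"tx":1,"ty":-32.5,"tz":0,"spin":4},{"claw":-0.3,"tx":1,"ty":-32.5,"tz":0,"spin":4},{"claw":-0.3,"tx":1,"ty":-32.5,"tz":0,"spin":4},{"claw":-0.3,"tx":1,"ty":-32.5,"tz":0,"spin":4},{"claw":-0.3,"tx":1,"ty":-32.5,"tz":0,"spin":4},{"claw":-0.3,"tx":1,"ty":-32.5,"tz":0,"spin":4}]}}

```text
time_s: 2.7
position: [587.7, -140.6, 282.4]
ee_rot: [3.14, -0.001, 2.95]
ft_force: [1.1, -0.3, 0.2]
width: 57.2
grip_force: 0.0
```

Run:
```python
from h import *
w=snap('wrist','w2')
p=proj(w,[[586,-143,141]]);q=proj(load('w1'),[[590,180,120]]);print(p,q)
def cr(tag,c,x0,y0,W,H,k):
    i=cv2.imread(f'pics/{tag}.png')[y0:y0+H,x0:x0+W]; return cv2.resize(i,(W*k,H*k),interpolation=cv2.INTER_CUBIC)
xs=[int(np.clip(v[0,0]-66,0,507)) for v in(q,p)];ys=[int(np.clip(v[0,1]-90,0,220)) for v in(q,p)]
print(xs,ys)
cv2.imwrite('pics/c3.png',np.hstack([cr('w1',q,xs[0],ys[0],133,180,3),cr('w2',p,xs[1],ys[1],133,180,3)]))
```

```text
[[318.23820813 191.59499099]] [[322.33348308 199.91783331]]
[256, 252] [109, 101]
```

View pics/c3.png

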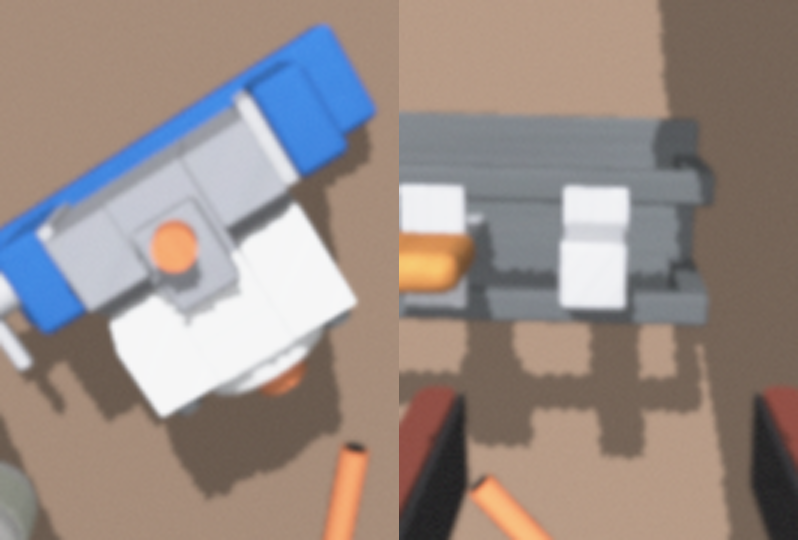

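Run:
```python
from fit import *
a=load('s0');b=load('d0');w1=load('w1');w2=load('w2')
h=lambda L:[(256+u/3-.33,109+v/3-.33) for u,v in L]
k=lambda L:[(252+(u-399)/3-.33,101+v/3-.33) for u,v in L]
HW=[(w1,[(42,-45,120),(42,45,120),(10,-45,120),(0,-45,102),(0,45,102)],h([(163,417),(356,302),(118,350),(110,322),(295,205)]))]
A=[(a,[(-10,-45,120),(-10,45,120),(-42,-45,120),(-42,45,120),(10,-45,120),(10,45,120)],[(383.7,249.7),(436.2,247.2),(381,237),(432,232.5),(387.3,260.8),(440.3,255.8)])]
for o in(HW,HW+A): x,r=fit(o,[590,180,.29]);print('H',x.round(3),r.tolist())
H=x
# port/pipe triangulation
def tri(l):
    M=0;v=0
    for c,uv in l:
        o,D=ray(c,[uv]);D=D[0]/np.linalg.norm(D[0]);P=np.eye(3)-np.outer(D,D);M=M+P;v=v+P@o
    return np.linalg.solve(M,v)
t=tri([(w1,h([(173,246)])[0]),(a,(412,232.8)),(b,(249.8,217.2))]);d=t[:2]-H[:2];c,s=np.cos(H[2]),np.sin(H[2])
print('pipe',t,c*d[0]+s*d[1],-s*d[0]+c*d[1])
WW=[(w2,[(-12,-12,141),(-12,12,141),(12,12,141),(12,-12,141),(-25,-13,91),(-25,13,91)],k([(561,240),(629,242),(626,308),(558,306),(564,186),(629,187)]))]
W=[(a,[(-12,-12,141),(-12,12,141),(12,12,141),(12,-12,141)],[(217.5,208.7),(228,212),(221.3,221.3),(210,217)])]
for o in(WW,WW+W): x,r=fit(o,[586,-143,-.2]);print('W',x.round(3),r.tolist())
print(bot.observe()['position'])
```

```text
H [5.90231e+02 1.80198e+02 3.03000e-01] [[-0.2, 0.2], [0.3, -0.0], [-0.0, 1.5], [-0.6, -0.6], [0.4, -0.5]]
H [5.90035e+02 1.80317e+02 2.98000e-01] [[-0.3, 0.0], [0.3, 0.0], [-0.1, 1.2], [-0.6, -0.9], [0.5, -0.6], [0.3, 1.7], [1.0, -0.4], [-1.1, -0.3], [-0.2, -0.0], [-0.7, 0.2], [0.4, 0.3]]
pipe [570.7021879  175.28663448 146.34799227] -19.9576751345017 0.8750062235703551
W [ 5.86265e+02 -1.44997e+02 -2.24000e-01] [[-0.2, 0.1], [-0.3, 0.2], [-0.1, -0.0], [0.4, -0.0], [0.2, -0.3], [0.0, 0.0]]
W [ 5.86226e+02 -1.44773e+02 -2.20000e-01] [[-0.1, 0.1], [-0.1, 0.0], [0.2, -0.1], [0.6, -0.0], [0.4, -0.4], [0.1, -0.1], [-1.3, -0.8], [0.4, 0.0], [-0.3, 0.2], [-1.4, 0.2]]
[ 587.64960394 -140.76901274  282.45879951]
```

>>> {"fn": "play_rows", "kwargs": {"series": [{"claw":-0.3,"tx":-0.1,"ty":-0.3,"tz":-10,"spin":-1.7},{"claw":-0.3,"tx":-0.1,"ty":-0.3,"tz":-10,"spin":-1.7},{"claw":-0.3,"tx":-0.1,"ty":-0.3,"tz":-10,"spin":-1.7},{"claw":-0.3,"tx":-0.1,"ty":-0.3,"tz":-10,"spin":-1.7},{"claw":-0.3,"tx":-0.1,"ty":-0.3,"tz":-10,"spin":-1.7},{"claw":-0.3,"tx":-0.1,"ty":-0.3,"tz":-10,"spin":-1.7}]}}

```text
time_s: 3.25
position: [587.7, -146.1, 184.4]
ee_rot: [3.141, 0.003, 2.917]
ft_force: [-0.2, 0.8, 0.7]
width: 57.0
grip_force: 0.0
```

>>> {"fn": "play_rows", "kwargs": {"series": [{"claw":-0.3,"tx":-0.1,"ty":0.13,"tz":-4,"spin":0.1},{"claw":-0.3,"tx":-0.1,"ty":0.13,"tz":-6,"spin":0.1},{"claw":-0.3,"tx":-0.1,"ty":0.13,"tz":-8,"spin":0.1},{"claw":-0.3,"tx":-0.1,"ty":0.13,"tz":-8,"spin":0.1},{"claw":-0.3,"tx":-0.1,"ty":0.13,"tz":-8,"spin":0.1},{"claw":-0.3,"tx":-0.1,"ty":0.13,"tz":-8,"spin":0.1}]}}

```text
time_s: 3.75
position: [587.0, -145.7, 105.0]
ee_rot: [3.141, 0.003, 2.918]
ft_force: [0.3, -0.4, 0.8]
width: 57.2
grip_force: 0.0
```

>>> {"fn": "play_rows", "kwargs": {"series": [{"claw":-0.3,"tx":-0.05,"ty":0.05,"tz":-0.1,"spin":0},{"claw":0.3,"tx":-0.05,"ty":0.05,"tz":-0.1,"spin":0},{"claw":1,"tx":-0.05,"ty":0.05,"tz":-0.1,"spin":0},{"claw":1,"tx":-0.05,"ty":0.05,"tz":-0.1,"spin":0},{"claw":1,"tx":-0.05,"ty":0.05,"tz":-0.1,"spin":0},{"claw":1,"tx":-0.05,"ty":0.05,"tz":-0.1,"spin":0},{"claw":1,"tx":-0.05,"ty":0.05,"tz":-0.1,"spin":0},{"claw":1,"tx":-0.05,"ty":0.05,"tz":-0.1,"spin":0},{"claw":1,"tx":-0.05,"ty":0.05,"tz":-0.1,"spin":0},{"claw":1,"tx":-0.05,"ty":0.05,"tz":-0.1,"spin":0},{"claw":1,"tx":-0.05,"ty":0.05,"tz":-0.1,"spin":0},{"claw":1,"tx":-0.05,"ty":0.05,"tz":-0.1,"spin":0}], "grip_force": 55}}

```text
time_s: 4.75
position: [584.8, -145.1, 101.8]
ee_rot: [-3.141, 0.0, 2.918]
ft_force: [-0.4, -0.6, 3.0]
width: 23.9
grip_force: 55.0
```

>>> {"fn": "play_rows", "kwargs": {"series": [{"claw":1,"tz":1},{"claw":1,"tz":3},{"claw":1,"tz":6},{"claw":1,"tz":9},{"claw":1,"tz":12},{"claw":1,"tz":15},{"claw":1,"tz":16.5},{"claw":1,"tz":16.5},{"claw":1,"tz":16.5}]}}

```text
invalid input at $.series[0]: expected keys claw, tx, ty, tz, spin
```

>>> {"fn": "play_rows", "kwargs": {"series": [{"claw":1,"tx":0.3,"ty":2,"spin":3},{"claw":1,"tx":0.6,"ty":5,"spin":8},{"claw":1,"tx":0.9,"ty":8,"spin":12},{"claw":1,"tx":1.2,"ty":11,"spin":16},{"claw":1,"tx":1.5,"ty":14,"spin":20},{"claw":1,"tx":1.8,"ty":17,"spin":24},{"claw":1,"tx":2.1,"ty":20,"spin":27},{"claw":1,"tx":2.3,"ty":23,"spin":30},{"claw":1,"tx":2.5,"ty":26,"spin":30},{"claw":1,"tx":2.6,"ty":28.5,"spin":30},{"claw":1,"tx":2.62,"ty":29.6,"spin":30},{"claw":1,"tx":2.62,"ty":29.6,"spin":30},{"claw":1,"tx":2.62,"ty":29.6,"spin":30},{"claw":1,"tx":2.62,"ty":29.6,"spin":30},{"claw":1,"tx":2.62,"ty":29.6,"spin":30}]}}

```text
invalid input at $.series[0]: expected keys claw, tx, ty, tz, spin
```

Both calls were refused, so nothing has moved. I'll resend the lift and transit with every key present.

>>> {"fn": "play_rows", "kwargs": {"series": [{"claw":1,"tx":0,"ty":0,"tz":1,"spin":0},{"claw":1,"tx":0,"ty":0,"tz":3,"spin":0},{"claw":1,"tx":0,"ty":0,"tz":6,"spin":0},{"claw":1,"tx":0,"ty":0,"tz":9,"spin":0},{"claw":1,"tx":0,"ty":0,"tz":12,"spin":0},{"claw":1,"tx":0,"ty":0,"tz":15,"spin":0},{"claw":1,"tx":0,"ty":0,"tz":16.5,"spin":0},{"claw":1,"tx":0.2,"ty":1,"tz":16.5,"spin":1},{"claw":1,"tx":0.5,"ty":4,"tz":16.5,"spin":6},{"claw":1,"tx":0.8,"ty":7,"tz":16.5,"spin":11},{"claw":1,"tx":1.2,"ty":11,"tz":16.5,"spin":16},{"claw":1,"tx":1.6,"ty":15,"tz":16.5,"spin":21},{"claw":1,"tx":2,"ty":19,"tz":16.5,"spin":26},{"claw":1,"tx":2.3,"ty":23,"tz":16.5,"spin":30},{"claw":1,"tx":2.5,"ty":26,"tz":16.5,"spin":30},{"claw":1,"tx":2.6,"ty":28.5,"tz":16.5,"spin":30},{"claw":1,"tx":2.62,"ty":29.6,"tz":16.5,"spin":30},{"claw":1,"tx":2.62,"ty":29.6,"tz":16.5,"spin":30},{"claw":1,"tx":2.62,"ty":29.6,"tz":16.5,"spin":30},{"claw":1,"tx":2.62,"ty":29.6,"tz":16.5,"spin":30}]}}

```text
time_s: 6.42
position: [610.9, 148.3, 266.2]
ee_rot: [-3.14, -0.001, -2.845]
ft_force: [-0.3, 0.6, -3.1]
width: 23.8
grip_force: 55.0
```

>>> {"fn": "play_rows", "kwargs": {"series": [{"claw":1,"tx":0,"ty":0,"tz":-2,"spin":0},{"claw":1,"tx":0,"ty":0,"tz":-5,"spin":0},{"claw":1,"tx":0,"ty":0,"tz":-5,"spin":0},{"claw":1,"tx":0,"ty":0,"tz":-5,"spin":0},{"claw":1,"tx":0,"ty":0,"tz":-5,"spin":0}]}}

```text
time_s: 6.83
position: [611.8, 149.8, 217.9]
ee_rot: [-3.141, 0.001, -2.844]
ft_force: [0.4, -0.1, -3.6]
width: 23.5
grip_force: 55.0
```

Run:
```python
from h import *
s=bot.observe();print(s['position'],s['ee_rot'])
w=snap('wrist','w3');a=snap('scene','s3');d=snap('side','d3')
H=(590.1,180.2,.30);c,sn=np.cos(.3),np.sin(.3)
def hw(P): P=np.array(P,float);return np.c_[H[0]+c*P[:,0]-sn*P[:,1],H[1]+sn*P[:,0]+c*P[:,1],P[:,2]]
def cr(tag,cen,W,Hh,k):
    x0=int(np.clip(cen[0]-W/2,0,640-W));y0=int(np.clip(cen[1]-Hh/2,0,400-Hh));print(tag,x0,y0)
    return cv2.resize(cv2.imread(f'pics/{tag}.png')[y0:y0+Hh,x0:x0+W],(W*k,Hh*k),interpolation=cv2.INTER_CUBIC)
i=[cr('w3',proj(w,hw([(0,-34,140)]))[0],130,150,4)[:, :],cr('s3',proj(a,hw([(0,-34,140)]))[0],66,75,4),cr('d3',proj(d,hw([(0,-34,140)]))[0],66,75,4)]
cv2.imwrite('pics/c4.png',np.hstack([i[0],np.vstack(i[1:])]))
```

```text
[611.76398792 149.75030786 217.94892741] [-3.14115541e+00  1.11305940e-03 -2.84396620e+00]
w3 257 120
s3 360 209
d3 204 172
```

View pics/c4.png

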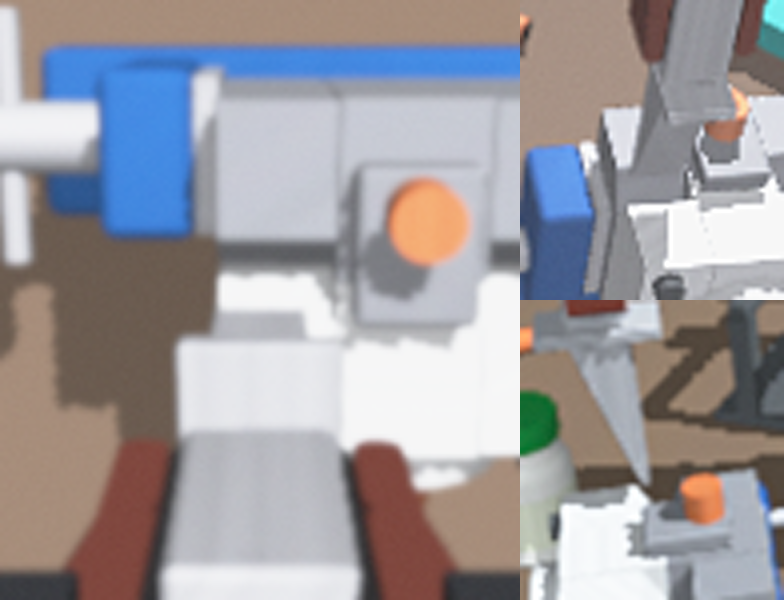

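Run:
```python
from h import *
w=load('w3');c,s=np.cos(.3),np.sin(.3)
P=atz(w,[(257+u/4-.4,120+v/4-.4) for u,v in[(215,312),(305,312),(218,240),(217,97),(178,340),(343,337)]],[131.2,131.2,120,120,207.2,207.2])
d=P[:,:2]-[590.1,180.2];print(np.c_[c*d[:,0]+s*d[:,1],-s*d[:,0]+c*d[:,1]].round(1))
t=np.array([611.8,149.8])-[590.1,180.2];print(c*t[0]+s*t[1],-s*t[0]+c*t[1])
t=np.array([611.0,151.1])-[590.1,180.2];print(c*t[0]+s*t[1],-s*t[0]+c*t[1])
print(proj(load('s3'),[[0,0,0]])[0][:0])
```

```text
[[  3.7 -45.1]
 [  3.8 -25.2]
 [-10.3 -44.6]
 [-42.  -44.4]
 [-11.4 -47.7]
 [-11.8 -22.3]]
11.74698753152087 -35.45501775396945
11.366894608880164 -33.97666415277712
[]
```

>>> {"fn": "play_rows", "kwargs": {"series": [{"claw":1,"tx":0,"ty":0,"tz":0,"spin":0},{"claw":1,"tx":0,"ty":0,"tz":-0.6,"spin":0},{"claw":1,"tx":0,"ty":0,"tz":-1.2,"spin":0},{"claw":1,"tx":0,"ty":0,"tz":-1.8,"spin":0},{"claw":1,"tx":0,"ty":0,"tz":-2.2,"spin":0},{"claw":1,"tx":0,"ty":0,"tz":-2.4,"spin":0},{"claw":1,"tx":0,"ty":0,"tz":-2.4,"spin":0}]}}

```text
time_s: 7.57
position: [609.4, 150.7, 191.7]
ee_rot: [3.141, -0.004, -2.842]
ft_force: [-4.5, -1.2, -0.4]
width: 23.5
grip_force: 55.0
```

>>> {"fn": "play_rows", "kwargs": {"series": [{"claw":1,"tx":0,"ty":0,"tz":-0.2,"spin":0},{"claw":1,"tx":0,"ty":0,"tz":-0.4,"spin":0},{"claw":1,"tx":0,"ty":0,"tz":-0.4,"spin":0}]}}

```text
time_s: 7.82
position: [610.1, 150.7, 188.4]
ee_rot: [-3.142, -0.002, -2.842]
ft_force: [-5.4, -1.9, 1.5]
width: 23.8
grip_force: 55.0
```

>>> {"fn": "play_rows", "kwargs": {"series": [{"claw":1,"tx":0,"ty":0,"tz":-0.2,"spin":0},{"claw":1,"tx":0,"ty":0,"tz":-0.4,"spin":0},{"claw":1,"tx":0,"ty":0,"tz":-0.4,"spin":0}]}}

```text
time_s: 8.07
position: [610.1, 150.5, 184.1]
ee_rot: [-3.141, -0.002, -2.842]
ft_force: [-4.7, -1.3, -0.5]
width: 23.7
grip_force: 55.0
```

>>> {"fn": "play_rows", "kwargs": {"series": [{"claw":1,"tx":0,"ty":0,"tz":-0.2,"spin":0},{"claw":1,"tx":0,"ty":0,"tz":-0.4,"spin":0},{"claw":1,"tx":0,"ty":0,"tz":-0.4,"spin":0},{"claw":1,"tx":0,"ty":0,"tz":-0.4,"spin":0},{"claw":1,"tx":0,"ty":0,"tz":-0.4,"spin":0}]}}

```text
time_s: 8.48
position: [610.3, 150.6, 180.1]
ee_rot: [-3.141, -0.002, -2.842]
ft_force: [-5.1, -2.1, -1.2]
width: 23.9
grip_force: 55.0
```

>>> {"fn": "play_rows", "kwargs": {"series": [{"claw":1,"tx":0,"ty":0,"tz":2,"spin":0},{"claw":1,"tx":0,"ty":0,"tz":4,"spin":0},{"claw":1,"tx":0,"ty":0,"tz":7,"spin":0},{"claw":1,"tx":0,"ty":0,"tz":8,"spin":0},{"claw":1,"tx":-0.5,"ty":2,"tz":8,"spin":0},{"claw":1,"tx":-1,"ty":4,"tz":8,"spin":0},{"claw":1,"tx":-2,"ty":6.5,"tz":8,"spin":0},{"claw":1,"tx":-2,"ty":6.5,"tz":8,"spin":0},{"claw":1,"tx":-2,"ty":6.5,"tz":8,"spin":0}]}}

```text
time_s: 9.23
position: [590.7, 218.9, 260.2]
ee_rot: [3.14, 0.001, -2.838]
ft_force: [-1.0, -0.8, -2.9]
width: 24.0
grip_force: 55.0
```

```bash
cat > look.py <<'E'
from h import *
import sys
n=sys.argv[1]
s=bot.observe();print(s['position'],s['ee_rot'])
w=snap('wrist','w'+n);a=snap('scene','s'+n);d=snap('side','d'+n)
c,sn=np.cos(.3),np.sin(.3)
def hw(P): P=np.array(P,float);return np.c_[590.1+c*P[:,0]-sn*P[:,1],180.2+sn*P[:,0]+c*P[:,1],P[:,2]]
def cr(tag,cen,W,Hh,k):
    x0=int(np.clip(cen[0]-W/2,0,640-W));y0=int(np.clip(cen[1]-Hh/2,0,400-Hh));print(tag,x0,y0)
    return cv2.resize(cv2.imread(f'pics/{tag}.png')[y0:y0+Hh,x0:x0+W],(W*k,Hh*k),interpolation=cv2.INTER_CUBIC)
i=[cr('w'+n,proj(w,hw([(0,0,120)]))[0],130,150,4),cr('s'+n,proj(a,hw([(0,0,120)]))[0],66,75,4),cr('d'+n,proj(d,hw([(0,0,120)]))[0],66,75,4)]
cv2.imwrite('pics/c_%s.png'%n,np.hstack([i[0],np.vstack(i[1:])]))
E
python3 look.py 5
```

```text
[590.7429823  218.88684591 260.19601166] [ 3.14046765e+00  1.37470147e-03 -2.83781095e+00]
w5 221 106
s5 379 216
d5 206 193
```

View pics/c_5.png

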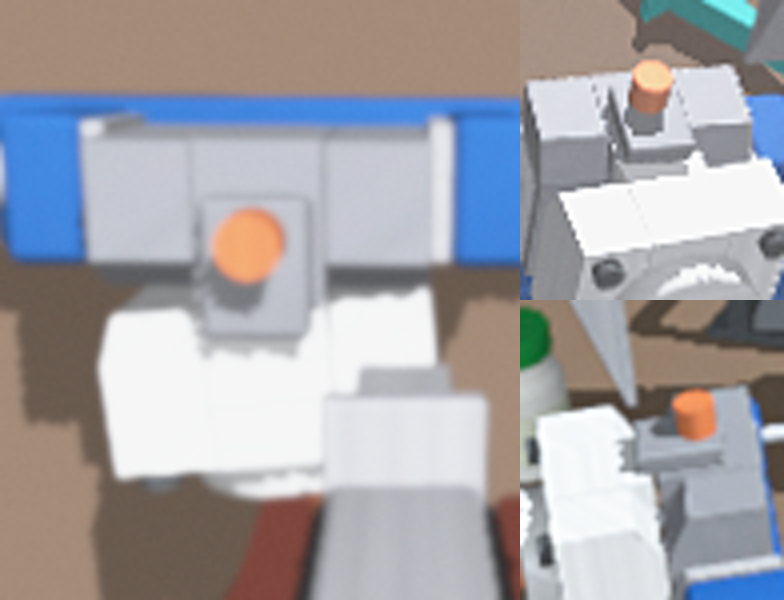

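```bash
cat > pose.py <<'E'
from h import *
def H(tag,off,L,Z):
    c,s=np.cos(.3),np.sin(.3)
    P=atz(load(tag),[(off[0]+u/4-.4,off[1]+v/4-.4) for u,v in L],Z);d=P[:,:2]-[590.1,180.2];return np.c_[c*d[:,0]+s*d[:,1],-s*d[:,0]+c*d[:,1]].round(1)
E
python3 - <<'E'
from pose import *
print(H('w5',(221,106),[(118,478),(102,360),(185,288),(340,290),(432,290),(112,312),(95,265),(430,265),(355,468),(360,367),(450,367),(325,400),(487,400)],[120,120,102,102,102,102,120,120,120,173.5,173.5,249.5,249.5]))
t=np.array([590.74,218.89])-[590.1,180.2];c,s=np.cos(.3),np.sin(.3);print(c*t[0]+s*t[1],-s*t[0]+c*t[1])
E
```

```text
[[ 49.2 -41.1]
 [ 15.9 -43.3]
 [ -0.3 -23.7]
 [  0.1  19.4]
 [  0.   45.1]
 [  6.5 -44.4]
 [ -9.7 -43.4]
 [-10.   44. ]
 [ 46.2  23.9]
 [  3.9  27.5]
 [  3.8  47.3]
 [-10.3  24.9]
 [-10.4  49.8]]
12.045092148767601 36.772835832006436
```

>>> {"fn": "play_rows", "kwargs": {"series": [{"claw":1,"tx":0,"ty":0,"tz":-1,"spin":0},{"claw":1,"tx":0,"ty":0,"tz":-2.5,"spin":0},{"claw":1,"tx":0,"ty":0,"tz":-4,"spin":0},{"claw":1,"tx":0,"ty":0,"tz":-5,"spin":0},{"claw":1,"tx":0,"ty":0,"tz":-5.6,"spin":0},{"claw":1,"tx":0,"ty":0,"tz":-5.6,"spin":0},{"claw":1,"tx":0,"ty":0,"tz":-6,"spin":0},{"claw":1,"tx":0,"ty":0,"tz":-6.3,"spin":0},{"claw":1,"tx":0,"ty":0,"tz":-6.6,"spin":0},{"claw":1,"tx":0,"ty":0,"tz":-6.9,"spin":0},{"claw":1,"tx":0,"ty":0,"tz":-7.2,"spin":0},{"claw":1,"tx":0,"ty":0,"tz":-7.5,"spin":0},{"claw":1,"tx":0,"ty":0,"tz":-7.8,"spin":0},{"claw":1,"tx":0,"ty":0,"tz":-7.8,"spin":0}]}}

```text
time_s: 10.55
position: [590.3, 216.0, 181.6]
ee_rot: [-3.141, -0.002, -2.842]
ft_force: [-3.8, -1.4, -2.0]
width: 23.8
grip_force: 55.0
```

>>> {"fn": "play_rows", "kwargs": {"series": [{"claw":1,"tx":0,"ty":0,"tz":-0.3,"spin":0},{"claw":1,"tx":0,"ty":0,"tz":-0.6,"spin":0},{"claw":1,"tx":0,"ty":0,"tz":-0.9,"spin":0},{"claw":1,"tx":0,"ty":0,"tz":-1.2,"spin":0},{"claw":1,"tx":0,"ty":0,"tz":-1.5,"spin":0},{"claw":1,"tx":0,"ty":0,"tz":-1.8,"spin":0},{"claw":1,"tx":0,"ty":0,"tz":-2.1,"spin":0},{"claw":1,"tx":0,"ty":0,"tz":-2.1,"spin":0},{"claw":1,"tx":0,"ty":0,"tz":-2.1,"spin":0}]}}

```text
time_s: 11.3
position: [590.4, 216.1, 160.7]
ee_rot: [3.142, -0.001, -2.842]
ft_force: [-4.1, -0.4, -3.6]
width: 23.8
grip_force: 55.0
```

>>> {"fn": "play_rows", "kwargs": {"series": [{"claw":1,"tx":0,"ty":0,"tz":-0.3,"spin":0},{"claw":1,"tx":0,"ty":0,"tz":-0.6,"spin":0},{"claw":1,"tx":0,"ty":0,"tz":-0.9,"spin":0},{"claw":1,"tx":0,"ty":0,"tz":-0.9,"spin":0},{"claw":1,"tx":0,"ty":0,"tz":-0.9,"spin":0},{"claw":1,"tx":0,"ty":0,"tz":-0.9,"spin":0}]}}

```text
time_s: 11.8
position: [589.5, 215.9, 152.1]
ee_rot: [3.141, -0.003, -2.842]
ft_force: [-7.5, -1.8, 0.4]
width: 23.6
grip_force: 55.0
```

>>> {"fn": "play_rows", "kwargs": {"series": [{"claw":1,"tx":0,"ty":0,"tz":1,"spin":0},{"claw":1,"tx":0,"ty":0,"tz":3,"spin":0},{"claw":1,"tx":0,"ty":0,"tz":6,"spin":0},{"claw":1,"tx":0,"ty":0,"tz":9,"spin":0},{"claw":1,"tx":0,"ty":0,"tz":10.9,"spin":0},{"claw":1,"tx":0,"ty":0,"tz":10.9,"spin":0},{"claw":1,"tx":0.5,"ty":-2,"tz":10.9,"spin":0},{"claw":1,"tx":1.2,"ty":-4,"tz":10.9,"spin":0},{"claw":1,"tx":2,"ty":-6.5,"tz":10.9,"spin":0},{"claw":1,"tx":2,"ty":-6.5,"tz":10.9,"spin":0},{"claw":1,"tx":2,"ty":-6.5,"tz":10.9,"spin":0},{"claw":1,"tx":2,"ty":-6.5,"tz":10.9,"spin":0}]}}

```text
time_s: 12.8
position: [611.2, 151.6, 260.9]
ee_rot: [3.141, 0.0, -2.842]
ft_force: [-0.6, 0.3, -2.1]
width: 23.8
grip_force: 55.0
```

```bash
python3 look.py 6
```

```text
[611.16575919 151.61627793 260.93479467] [ 3.14116219e+00  3.31103650e-04 -2.84198745e+00]
w6 287 106
s6 379 216
d6 206 193
```

View pics/c_6.png

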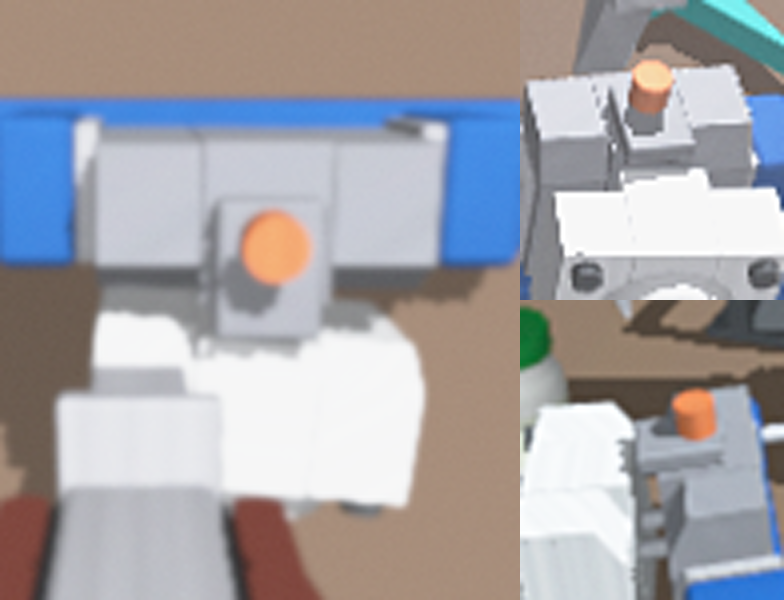

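Run:
```python
from pose import *
print(H('w6',(287,106),[(408,507),(412,345),(378,317),(98,312),(438,265),(98,265)],[120,120,102,102,120,120]))
```

```text
[[ 57.4  41.1]
 [ 11.3  39.5]
 [  7.4  33.8]
 [  5.9 -44.9]
 [-10.2  44.9]
 [-10.4 -44.1]]
```

>>> {"fn": "play_rows", "kwargs": {"series": [{"claw":1,"tx":0,"ty":0,"tz":-2,"spin":0},{"claw":1,"tx":0,"ty":0,"tz":-4,"spin":0},{"claw":1,"tx":0,"ty":0,"tz":-5.4,"spin":0},{"claw":1,"tx":0,"ty":0,"tz":-6.4,"spin":0},{"claw":1,"tx":0,"ty":0,"tz":-6.9,"spin":0},{"claw":1,"tx":0,"ty":0,"tz":-7.2,"spin":0},{"claw":1,"tx":0,"ty":0,"tz":-7.5,"spin":0},{"claw":1,"tx":0,"ty":0,"tz":-7.8,"spin":0},{"claw":1,"tx":0,"ty":0,"tz":-8.1,"spin":0},{"claw":1,"tx":0,"ty":0,"tz":-8.4,"spin":0},{"claw":1,"tx":0,"ty":0,"tz":-8.7,"spin":0},{"claw":1,"tx":0,"ty":0,"tz":-9,"spin":0},{"claw":1,"tx":0,"ty":0,"tz":-9,"spin":0}]}}

```text
time_s: 14.03
position: [610.3, 150.9, 170.9]
ee_rot: [3.142, -0.002, -2.842]
ft_force: [-3.7, -1.4, -1.6]
width: 23.9
grip_force: 55.0
```

>>> {"fn": "play_rows", "kwargs": {"series": [{"claw":1,"tx":0,"ty":0,"tz":-0.3,"spin":0},{"claw":1,"tx":0,"ty":0,"tz":-0.6,"spin":0},{"claw":1,"tx":0,"ty":0,"tz":-0.9,"spin":0},{"claw":1,"tx":0,"ty":0,"tz":-1.2,"spin":0},{"claw":1,"tx":0,"ty":0,"tz":-1.5,"spin":0},{"claw":1,"tx":0,"ty":0,"tz":-1.8,"spin":0},{"claw":1,"tx":0,"ty":0,"tz":-1.9,"spin":0},{"claw":1,"tx":0,"ty":0,"tz":-1.9,"spin":0},{"claw":1,"tx":0,"ty":0,"tz":-1.9,"spin":0},{"claw":1,"tx":0,"ty":0,"tz":-1.9,"spin":0}]}}

```text
time_s: 14.87
position: [610.6, 151.0, 152.2]
ee_rot: [-3.141, -0.001, -2.842]
ft_force: [-4.9, -1.6, -3.2]
width: 24.0
grip_force: 55.0
```

>>> {"fn": "play_rows", "kwargs": {"series": [{"claw":1,"tx":0,"ty":0,"tz":1,"spin":0},{"claw":1,"tx":0,"ty":0,"tz":3,"spin":0},{"claw":1,"tx":0,"ty":0,"tz":6,"spin":0},{"claw":1,"tx":0,"ty":0,"tz":9,"spin":0},{"claw":1,"tx":0,"ty":0,"tz":11.5,"spin":0},{"claw":1,"tx":0,"ty":0,"tz":11.5,"spin":0},{"claw":1,"tx":-1,"ty":3,"tz":11.5,"spin":0},{"claw":1,"tx":-2,"ty":6.5,"tz":11.5,"spin":0},{"claw":1,"tx":-3,"ty":10,"tz":11.5,"spin":0},{"claw":1,"tx":-3,"ty":10,"tz":11.5,"spin":0},{"claw":1,"tx":-3,"ty":10,"tz":11.5,"spin":0},{"claw":1,"tx":-3,"ty":10,"tz":11.5,"spin":0}]}}

```text
time_s: 15.87
position: [581.6, 251.0, 267.5]
ee_rot: [-3.141, 0.001, -2.842]
ft_force: [-0.1, -1.1, -2.8]
width: 23.9
grip_force: 55.0
```

```bash
python3 look.py 7
```

```text
[581.59004522 251.04027219 267.54433155] [-3.14107217e+00  1.23945298e-03 -2.84153267e+00]
w7 191 104
s7 379 216
d7 206 193
```

View pics/c_7.png

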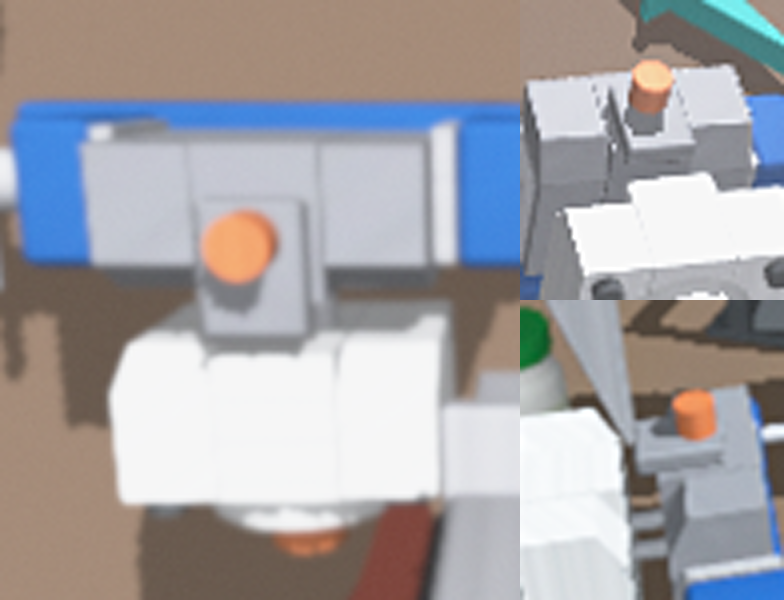

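Run:
```python
from pose import *
print(H('w7',(191,104),[(123,503),(440,496),(113,380),(170,305),(452,300),(85,262),(428,265)],[120,120,120,102,102,120,120]))
```

```text
[[ 57.4 -42.8]
 [ 55.4  46.7]
 [ 21.5 -42.2]
 [  4.1 -30.5]
 [  2.7  49.9]
 [-11.  -46.5]
 [-10.2  44.8]]
```

>>> {"fn": "play_rows", "kwargs": {"series": [{"claw":1,"tx":1.15,"ty":-3.45,"tz":0,"spin":0},{"claw":1,"tx":1.15,"ty":-3.45,"tz":0,"spin":0},{"claw":1,"tx":1.15,"ty":-3.45,"tz":0,"spin":0},{"claw":1,"tx":1.15,"ty":-3.45,"tz":-2,"spin":0},{"claw":1,"tx":1.15,"ty":-3.45,"tz":-4,"spin":0},{"claw":1,"tx":1.15,"ty":-3.45,"tz":-6,"spin":0},{"claw":1,"tx":1.15,"ty":-3.45,"tz":-8,"spin":0},{"claw":1,"tx":1.15,"ty":-3.45,"tz":-9.5,"spin":0},{"claw":1,"tx":1.15,"ty":-3.45,"tz":-10.2,"spin":0},{"claw":1,"tx":1.15,"ty":-3.45,"tz":-10.6,"spin":0},{"claw":1,"tx":1.15,"ty":-3.45,"tz":-10.9,"spin":0},{"claw":1,"tx":1.15,"ty":-3.45,"tz":-11.2,"spin":0},{"claw":1,"tx":1.15,"ty":-3.45,"tz":-11.5,"spin":0},{"claw":1,"tx":1.15,"ty":-3.45,"tz":-11.5,"spin":0},{"claw":1,"tx":1.15,"ty":-3.45,"tz":-11.5,"spin":0},{"claw":1,"tx":1.15,"ty":-3.45,"tz":-11.5,"spin":0}]}}

```text
time_s: 17.35
position: [590.1, 214.9, 152.3]
ee_rot: [-3.141, -0.006, -2.843]
ft_force: [-6.3, -3.6, -1.2]
width: 23.8
grip_force: 55.0
```

>>> {"fn": "play_rows", "kwargs": {"series": [{"claw":1,"tx":0,"ty":0,"tz":1,"spin":0},{"claw":1,"tx":0,"ty":0,"tz":3,"spin":0},{"claw":1,"tx":0,"ty":0,"tz":6,"spin":0},{"claw":1,"tx":0,"ty":0,"tz":9,"spin":0},{"claw":1,"tx":0,"ty":0,"tz":11.5,"spin":0},{"claw":1,"tx":0,"ty":0,"tz":11.5,"spin":0},{"claw":1,"tx":0,"ty":-3,"tz":11.5,"spin":0},{"claw":1,"tx":0,"ty":-6,"tz":11.5,"spin":0},{"claw":1,"tx":0,"ty":-9,"tz":11.5,"spin":0},{"claw":1,"tx":0,"ty":-12,"tz":11.5,"spin":0},{"claw":1,"tx":0,"ty":-14.5,"tz":11.5,"spin":0},{"claw":1,"tx":0,"ty":-15.6,"tz":11.5,"spin":0},{"claw":1,"tx":0,"ty":-15.6,"tz":11.5,"spin":0},{"claw":1,"tx":0,"ty":-15.6,"tz":11.5,"spin":0},{"claw":1,"tx":0,"ty":-15.6,"tz":11.5,"spin":0}]}}

```text
time_s: 18.6
position: [592.7, 63.2, 267.7]
ee_rot: [3.14, 0.001, -2.839]
ft_force: [0.0, 0.5, -3.1]
width: 23.7
grip_force: 55.0
```

Run:
```python
from h import *
c,s=np.cos(.3),np.sin(.3)
def hw(x,y,z): return [590.1+c*x-s*y,180.2+s*x+c*y,z]
def edges(tag,ys=(-36,-28,26,36)):
    cam=load(tag);g=cam['image'].min(2).astype(float);out=[]
    for y in ys:   # brightness along local x at z=120: last strong drop = front top edge (x=42+opening)
        xs=np.arange(30,70,.25);uv=proj(cam,[hw(x,y,120) for x in xs]).astype(np.float32)
        v=cv2.remap(g.astype(np.float32),uv[None,:,0],uv[None,:,1],cv2.INTER_LINEAR)[0]
        d=np.gradient(cv2.GaussianBlur(v[None],(0,0),3)[0]);i=d.argmin();out.append((y,xs[i]-42,round(float(d[i]),1)))
    return out
snap('wrist','w8')
for t in('w1','w5','w6','w7','w8'): print(t,edges(t))
snap('scene','s8');snap('side','d8')
```

```text
w1 [(-36, np.float64(0.25), -9.9), (-28, np.float64(0.25), -11.8), (26, np.float64(0.5), -6.6), (36, np.float64(0.25), -10.7)]
w5 [(-36, np.float64(7.0), -12.2), (-28, np.float64(6.5), -11.3), (26, np.float64(9.5), -3.7), (36, np.float64(9.5), -3.4)]
w6 [(-36, np.float64(9.0), -2.9), (-28, np.float64(9.25), -3.2), (26, np.float64(14.0), -11.1), (36, np.float64(15.0), -9.3)]
w7 [(-36, np.float64(15.75), -11.7), (-28, np.float64(15.75), -11.0), (26, np.float64(14.5), -6.8), (36, np.float64(14.75), -12.8)]
w8 [(-36, np.float64(12.25), -12.7), (-28, np.float64(12.25), -12.7), (26, np.float64(12.25), -12.7), (36, np.float64(12.25), -13.0)]
```

```bash
cat > e.py <<'E'
from h import *
c,s=np.cos(.3),np.sin(.3)
def hw(x,y,z): return [590.1+c*x-s*y,180.2+s*x+c*y,z]
def prof(cam,y,z,lo,hi):
    xs=np.arange(lo,hi,.25);uv=proj(cam,[hw(x,y,z) for x in xs]).astype(np.float32)
    v=cv2.remap(cam['image'].min(2).astype(np.float32),uv[None,:,0],uv[None,:,1],cv2.INTER_LINEAR)[0]
    return xs,np.gradient(cv2.GaussianBlur(v[None],(0,0),3)[0])
def drop(cam,y,z,lo,hi):
    xs,d=prof(cam,y,z,lo,hi);i=d.argmin();return float(xs[i]),round(float(d[i]),1)
E
python3 - <<'E'
from e import *
snap('wrist','w9');snap('scene','s9')
for t in('w1','w7','w8','w9'):
    print(t,'rearVedge',[drop(load(t),y,120,-20,0) for y in(-38,-25,25,38)],'front',[drop(load(t),y,120,30,70) for y in(-36,-28,26,36)])
for t in('s0','s5','s6','s7','s8','s9'):
    print(t,'front',[drop(load(t),y,120,30,66) for y in(-36,-28,26,36)],'rearV',[drop(load(t),y,120,-20,0) for y in(-38,-25,25,38)])
E
```

```text
w1 rearVedge [(-10.25, -6.7), (-10.25, -7.0), (-10.0, -6.9), (-10.0, -7.2)] front [(42.25, -9.9), (42.25, -11.8), (42.5, -6.6), (42.25, -10.7)]
w7 rearVedge [(-10.25, -7.3), (-10.0, -7.7), (-10.0, -7.7), (-10.0, -7.9)] front [(57.75, -11.7), (57.75, -11.0), (56.5, -6.8), (56.75, -12.8)]
w8 rearVedge [(-10.25, -7.6), (-10.25, -8.1), (-10.5, -7.1), (-10.5, -6.7)] front [(54.25, -12.7), (54.25, -12.7), (54.25, -12.7), (54.25, -13.0)]
w9 rearVedge [(-10.5, -6.7), (-10.25, -7.1), (-9.75, -6.8), (-9.75, -6.6)] front [(53.75, -12.9), (53.75, -12.8), (53.75, -12.8), (53.75, -12.9)]
s0 front [(43.0, -6.8), (55.0, -1.7), (46.25, -8.1), (44.0, -5.7)] rearV [(-1.25, -0.1), (-18.5, -0.2), (-16.75, -0.3), (-1.25, -0.2)]
s5 front [(47.75, -8.4), (46.75, -7.3), (41.75, -5.4), (42.5, -8.4)] rearV [(-12.75, -5.3), (-11.75, -6.6), (-12.5, -6.4), (-11.25, -8.6)]
s6 front [(47.75, -6.8), (48.5, -7.4), (55.75, -8.1), (63.5, -7.1)] rearV [(-12.5, -5.2), (-11.75, -6.4), (-12.5, -6.2), (-11.25, -8.7)]
s7 front [(58.75, -8.3), (56.25, -7.0), (55.0, -6.1), (56.25, -10.2)] rearV [(-12.75, -5.3), (-11.75, -6.6), (-12.5, -6.2), (-11.25, -8.6)]
s8 front [(58.75, -8.2), (56.25, -7.0), (55.0, -6.0), (56.25, -10.1)] rearV [(-12.75, -5.4), (-11.75, -6.5), (-12.5, -6.3), (-11.25, -8.6)]
s9 front [(58.75, -8.1), (56.25, -7.1), (55.0, -6.1), (56.25, -10.3)] rearV [(-12.75, -5.3), (-11.75, -6.5), (-12.5, -6.2), (-11.25, -8.6)]
```

>>> {"fn": "play_rows", "kwargs": {"series": [{"claw":1,"tx":0,"ty":-2,"tz":0,"spin":-4},{"claw":1,"tx":-0.2,"ty":-5,"tz":0,"spin":-9},{"claw":1,"tx":-0.3,"ty":-8,"tz":0,"spin":-14},{"claw":1,"tx":-0.4,"ty":-11,"tz":0,"spin":-19},{"claw":1,"tx":-0.5,"ty":-14,"tz":0,"spin":-24},{"claw":1,"tx":-0.6,"ty":-17,"tz":0,"spin":-28},{"claw":1,"tx":-0.7,"ty":-19.5,"tz":0,"spin":-30},{"claw":1,"tx":-0.77,"ty":-20.55,"tz":0,"spin":-30},{"claw":1,"tx":-0.77,"ty":-20.55,"tz":0,"spin":-30},{"claw":1,"tx":-0.77,"ty":-20.55,"tz":0,"spin":-30},{"claw":1,"tx":-0.77,"ty":-20.55,"tz":0,"spin":-30},{"claw":1,"tx":-0.77,"ty":-20.55,"tz":0,"spin":-30},{"claw":1,"tx":-0.77,"ty":-20.55,"tz":-2,"spin":-30},{"claw":1,"tx":-0.77,"ty":-20.55,"tz":-4,"spin":-30},{"claw":1,"tx":-0.77,"ty":-20.55,"tz":-6,"spin":-30},{"claw":1,"tx":-0.77,"ty":-20.55,"tz":-8,"spin":-30},{"claw":1,"tx":-0.77,"ty":-20.55,"tz":-8,"spin":-30}]}}

```text
time_s: 20.27
position: [582.6, -142.3, 183.8]
ee_rot: [3.142, -0.007, 2.921]
ft_force: [-1.3, 0.3, -3.3]
width: 24.0
grip_force: 55.0
```

>>> {"fn": "play_rows", "kwargs": {"series": [{"claw":1,"tx":0,"ty":0,"tz":-2,"spin":0},{"claw":1,"tx":0,"ty":0,"tz":-4,"spin":0},{"claw":1,"tx":0,"ty":0,"tz":-6,"spin":0},{"claw":1,"tx":0,"ty":0,"tz":-7.5,"spin":0},{"claw":1,"tx":0,"ty":0,"tz":-8.2,"spin":0},{"claw":1,"tx":0,"ty":0,"tz":-8.5,"spin":0},{"claw":1,"tx":0,"ty":0,"tz":-8.5,"spin":0},{"claw":1,"tx":0,"ty":0,"tz":-8.5,"spin":0},{"claw":1,"tx":0,"ty":0,"tz":-8.5,"spin":0}]}}

```text
time_s: 21.02
position: [585.7, -145.0, 103.9]
ee_rot: [3.141, 0.002, 2.918]
ft_force: [-0.2, -1.0, -2.5]
width: 23.6
grip_force: 55.0
```

>>> {"fn": "play_rows", "kwargs": {"series": [{"claw":1,"tx":0,"ty":0,"tz":0,"spin":0},{"claw":1,"tx":0,"ty":0,"tz":-0.1,"spin":0},{"claw":1,"tx":0,"ty":0,"tz":-0.15,"spin":0},{"claw":1,"tx":0,"ty":0,"tz":-0.15,"spin":0},{"claw":1,"tx":0,"ty":0,"tz":-0.15,"spin":0}]}}

```text
time_s: 21.43
position: [585.2, -144.9, 101.8]
ee_rot: [3.141, 0.001, 2.918]
ft_force: [-0.9, -0.4, 3.2]
width: 23.7
grip_force: 55.0
```

Force +3.2 N matches the reading at the original grasp, so the wedge is seated. I'll release to a moderate opening and go straight up.

>>> {"fn": "play_rows", "kwargs": {"series": [{"claw":0.3,"tx":0,"ty":0,"tz":0,"spin":0},{"claw":-0.2,"tx":0,"ty":0,"tz":0,"spin":0},{"claw":-0.3,"tx":0,"ty":0,"tz":0,"spin":0},{"claw":-0.3,"tx":0,"ty":0,"tz":0,"spin":0},{"claw":-0.3,"tx":0,"ty":0,"tz":0,"spin":0},{"claw":-0.3,"tx":0,"ty":0,"tz":0,"spin":0},{"claw":-0.3,"tx":0,"ty":0,"tz":1,"spin":0},{"claw":-0.3,"tx":0,"ty":0,"tz":3,"spin":0},{"claw":-0.3,"tx":0,"ty":0,"tz":6,"spin":0},{"claw":-0.3,"tx":0,"ty":0,"tz":10,"spin":0},{"claw":-0.3,"tx":0,"ty":0,"tz":14,"spin":0},{"claw":-0.3,"tx":0,"ty":0,"tz":18,"spin":0},{"claw":-0.3,"tx":0,"ty":0,"tz":18,"spin":0},{"claw":-0.3,"tx":0,"ty":0,"tz":18,"spin":0},{"claw":-0.3,"tx":0,"ty":0,"tz":18,"spin":0},{"claw":-0.3,"tx":0,"ty":0,"tz":18,"spin":0}]}}

```text
time_s: 22.77
position: [583.8, -144.5, 279.7]
ee_rot: [-3.141, -0.003, 2.918]
ft_force: [1.2, -0.1, -0.8]
width: 57.0
grip_force: 0.0
```

Run:
```python
from e import *
print(bot.observe()['width'])
w=snap('wrist','w10');a=snap('scene','s10');d=snap('side','d10')
print([drop(a,y,120,30,66) for y in(-36,-28,26,36)])
def cr(t,x,y,W,Hh,k): return cv2.resize(cv2.imread(f'pics/{t}.png')[y:y+Hh,x:x+W],(W*k,Hh*k),interpolation=cv2.INTER_CUBIC)
cv2.imwrite('pics/c10.png',np.vstack([np.hstack([cr('w10',220,80,130,100,3),cr('s10',125,175,130,100,3)]),np.hstack([cr('d10',190,120,130,100,3),cr('s10',340,220,130,100,3)])]))
```

```text
57.00732147555053
[(58.75, -8.6), (56.25, -7.0), (55.0, -6.1), (56.25, -10.0)]
```

View pics/c10.png

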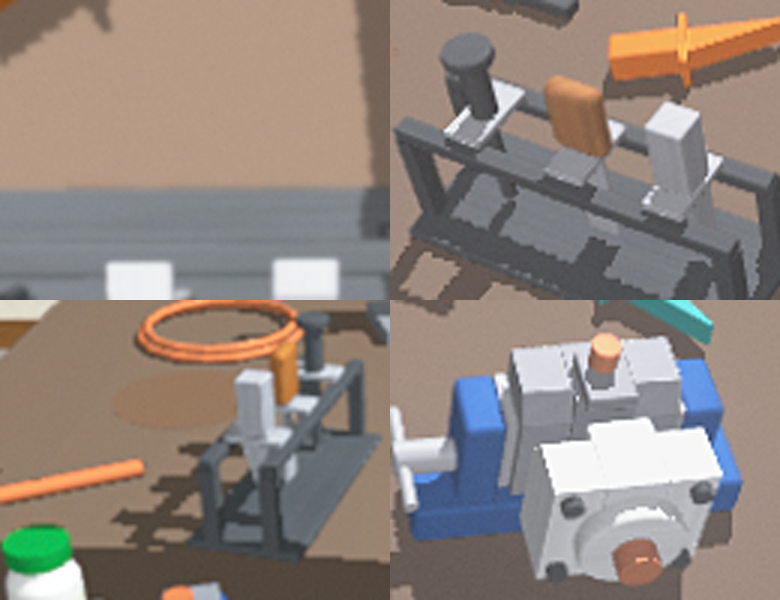

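The wedge hangs upright in its place (scene crop at (675,150)). The seam is open and the front half is square to it, so I'm handing in.

```bash
python3 -c "
from cell import bot
print(bot.finish_job())"
```

```text
the job is handed in; nothing more can be done
None
```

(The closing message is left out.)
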